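# Clear the bench offcuts into the scrap bin

## Task

Clear the three wood offcuts off the bench into the blue scrap bin: the square post offcut and the round dowel stub go in the wide compartment, and the flat board goes on edge in the narrow pocket, fully below the rim. The board is too wide to enter the pocket as it lies, so first lay it in the V cradle, let go so that it leans there by itself, and take it again by its thickness. Leave the bottles, the brush pot and the tape roll standing where they are.

Things in the scene. Friction and masses are not known exactly. Their poses are not given: they have to be found in the camera images.
- board: flat board offcut, mid-brown with a red band painted round it off-centre (at x = 35 to 65 mm), 150 x 60 x 18 mm (x, y, z), about 0.11 kg. Origin at the centre of its underside, x along its length, z through its thickness (up at the start, when it lies flat on the table with the post offcut lying on it)
- board_center (a point): middle of the board's solid, 9 mm above its origin along its z
- post_offcut: pale square post offcut, 95 x 44 x 44 mm, about 0.09 kg, at the start lying across the board, on top of it. Origin at the centre of its underside, x along its length, z up
- dowel_stub: dark round dowel stub, 56 mm diameter, 75 mm tall, about 0.1 kg, standing on end among the bottles. Origin at the centre of its underside, z up along its axis
- bin: blue open scrap bin fixed to the table, outside 202 x 182 mm (x, y), 85 mm high, walls 6 mm. Origin at the centre of its underside, z up. A wall along x divides it: wide compartment y from -85 to 45 mm, floor 6 mm up; narrow pocket y from 51 to 85 mm (34 mm wide), floor 18 mm up; both 190 mm long inside (x). Both pocket walls have a finger notch at x = -40 to 40 mm, where they are only 48 mm high
- bin_wide (a point): centre of the wide compartment's mouth, at rim height (85 mm above the table)
- bin_pocket (a point): centre of the narrow pocket's mouth, at rim height
- cradle: aluminium V cradle fixed to the table: base plate 150 x 90 x 8 mm (x, y, z) and two brackets 14 mm thick at x = -55 and +55 mm, with an open gap of 96 mm between them for fingers. Each bracket is an open V: two 60 mm faces climb at 45 degrees to +y and to -y, up to 87 mm above the table. Groove along x; origin at the centre of the underside, z up
- cradle_groove (a point): middle of the groove line, where the two V faces meet, 45 mm above the table. The board laid along the groove, its flat side on one face and its long edge on the other, stays there by itself
- glue_bottle: white glue bottle with an orange cap, loose, 60 mm diameter, 165 mm tall; origin at the centre of its base. Leave it alone
- blue_bottle: blue bottle with a white cap, loose, 62 mm diameter, 180 mm tall; origin at the centre of its base. Leave it alone
- brush_pot: green pot with brushes, loose, 68 mm diameter, 95 mm tall with the brushes reaching 140 mm; origin at the centre of its base. Leave it alone
- tape_roll: yellow tape roll lying flat, loose, 84 mm diameter, 25 mm tall; origin at the centre of its underside. Leave it alone

How it is judged:
By the outcome, as a careful person would: the job done as asked, in the order asked, and still so for the second after the job is handed in, with the robot touching nothing.
It also fails if it takes over 72 s, if anything falls off the work surface, if the arm or the gripper's body presses on something with over 40 N, if the wrist force passes 120 N, or if a joint passes its speed limit or range.

## Robot

A 6-joint arm with a two-finger parallel gripper is mounted at the origin on the work surface. World frame = base frame: x ahead of the robot, y to its left, z up, the work surface at z = 0. Lengths are in mm, angles in rad, forces in N, time in s.
With the tool pointing down it reaches from about 375 to 750 mm from the base axis. Payload 9 kg.
Tool frame: the origin (TCP) lies on the centre line of the jaws, within the pads' length; the fingertips stand 11 mm ahead of it and the grasp point (between the pads) lies 8 mm behind it; x points along the fingers, z is the direction in which the jaws open and shut, and the axes are right-handed (so a half turn about x gives the same grasp; the last joint's range is limited). The gripper opens to 85 mm and grips with 20 to 120 N. Pads are 22 mm wide; open, the fingers measure 114 mm over their backs; the gripper's body (76 mm by 85 mm) begins 54 mm behind the grasp point. The pads swing forward as they close: fully open they stand 13 mm farther back than shut.
Start: joints at [-1.392, 0.104, 0.097, 1.564, 0, 1.353], TCP at [231.894, -553.412, 202.831] pointing down, gripper open.
Joint ranges: [-2.99, 2.99], [-0.84, 1.86], [-1.1, 1.16], [-1.84, 2.11], [-1.51, 1.56], [-3.14, 3.14]. Speed limits (rad/s): [2.22, 2.22, 2.57, 3.14, 3.14, 3.14].

## Interface

Orientations are given as a rotation vector (axis times angle).
In Python, from bench import r, eyes gives the robot as it stands.
- The arm moves only by the tool play_rows, never from a script. Its argument "deltas" is a list that holds one entry, the list of rows, each a list of 4 numbers: the shift along the tool's x, y, z in units of 25 mm (1.0 is 25 mm), then the turn about the tool's x in rad. In form: [[[dx, dy, dz, twist], ...]]. A call has 1 to 12 rows; each row is the pose to reach, as a shift and turn from the pose measured when the call began, along the tool's axes at that moment; what a row does not reach only later rows make up. A row lasts 1/10 s, in which the tool goes at most 50 mm and 8.59 degrees, less where a joint would pass 70% of its speed; a pose out of reach is approached as far as the arm can. A call with a gripper value outside its range is refused whole. "hand" is the finger opening in mm, from 0 to 85.4, set as the call begins (left out, the last holds). The fingers move at their own pace and stop on an object; "squeeze" is the grip in N (left out, the last holds). Time passes only in rows, so rows that repeat a pose let the fingers close. It gives the time, the measured TCP pose, the force and the opening at its end, in the units of the state.
- r.get_state(): the state, without advancing time (a new reading comes with each control period).
- eyes.camera(name): name is "side" or "top"; returns a dict with "image" (480x640x3 uint8, blue, green, red), "fov_y" (degrees; the focal length in pixels is half the picture's height over the tangent of half this angle, whatever the lens; pixels are square), "cx", "cy" (the principal point, pixels), "world_from_camera" (4x4, takes a point from camera to world coordinates). Camera axes: x right, y up, looking along -z (the intrinsics and any distortion apply to the point x, -y, -z); pixel columns grow to the right and rows downward; lengths in mm; the calibration is good to about 2 mm. A picture is of the moment at which its call begins. There is no depth.
- r.job_done(): hands the job in, once; it reports no verdict.
The state is a dict: "clock": time; "joint_positions": joint angles; "qvel": joint speeds; "joint_torque": joint torques, N m; "position": TCP position; "eef_rot": TCP orientation; "contact_force": force on the tool from outside, world axes, zero at the start; "moment": the same for the moment, N m; "grip_width": opening from 0.0 (shut) to 1.0 (fully open).
Only numpy, scipy, OpenCV 4.12 (cv2) and the standard library are available. Lean on these libraries where they do the work, as an engineer would, in place of code of your own. Each camera call takes 0.05 s, during which the arm holds its last target. There are 200 camera calls.

## Working session

There is one attempt and no reset: what is moved stays moved. The work goes in short steps, Python scripts to look and compute and a tool call to move; the robot and the scene stay as the last step left them, time stands still between calls to the robot, and variables do not carry over. Pictures are saved under pics/ and viewed, about 8 in all and at most 12, crops included, and the job is handed in when it is done.

Besides the shell and the picture viewer there is one more tool, called as name(argument=value, ...), one argument or row to a line, values as JSON. play_rows: Moves the arm, as the interface text tells. Its arguments: {"type":"object","properties":{"deltas":{"type":"array","items":{"type":"array","items":{"type":"array","items":{"type":"number"}}}},"hand":{"type":"number"},"squeeze":{"type":"number"}},"required":["deltas"]}

```bash
ls; mkdir -p pics; python3 - <<'E'
from bench import r, eyes
import cv2,numpy as np
print(r.get_state())
for n in("side","top"):
    c=eyes.camera(n); cv2.imwrite(f"pics/{n}0.png",c["image"]); print(n,{k:v for k,v in c.items() if k!="image"})
E
```

```text
pics
{'clock': 0.0, 'joint_positions': array([-1.39168177e+00,  1.04694066e-01,  9.64832468e-02,  1.56387650e+00,
        1.26544678e-05,  1.35308071e+00]), 'qvel': array([ 0.00132227,  0.00023349,  0.00061755,  0.00042177, -0.00029192,
        0.00016128]), 'joint_torque': array([ 2.91331206e-03, -5.56930232e+01,  5.03652155e+01,  1.68251758e-02,
       -3.62719165e-04, -6.52431922e-06]), 'position': array([ 231.83801212, -553.01826157,  202.03309242]), 'eef_rot': array([ 0.91300523,  1.37210467, -0.91145849]), 'contact_force': array([-0.08085488,  0.62112368,  0.56337912]), 'moment': array([-0.04225371,  0.04280086, -0.01741899]), 'grip_width': 0.9977424881899681}
side {'fov_y': 50.34579069875249, 'cx': 312.2361863159667, 'cy': 241.2815714246284, 'world_from_camera': array([[ 9.96462161e-01,  5.39968126e-02, -6.44011318e-02,
         4.90891640e+02],
       [-8.38223379e-02,  5.83097261e-01, -8.08066458e-01,
        -7.65049305e+02],
       [-6.08088955e-03,  8.10605902e-01,  5.85560496e-01,
         6.48445674e+02],
       [ 0.00000000e+00,  0.00000000e+00,  0.00000000e+00,
         1.00000000e+00]])}
top {'fov_y': 45.036871139406884, 'cx': 320.3254635227775, 'cy': 246.64485832515825, 'world_from_camera': array([[ 2.94981988e-02,  9.97131034e-01, -6.97105183e-02,
         4.64873210e+02],
       [-9.99337132e-01,  2.79311493e-02, -2.33484076e-02,
        -4.33016780e+01],
       [-2.13343269e-02,  7.03530454e-02,  9.97293986e-01,
         1.17145051e+03],
       [ 0.00000000e+00,  0.00000000e+00,  0.00000000e+00,
         1.00000000e+00]])}
```

View pics/top0.png

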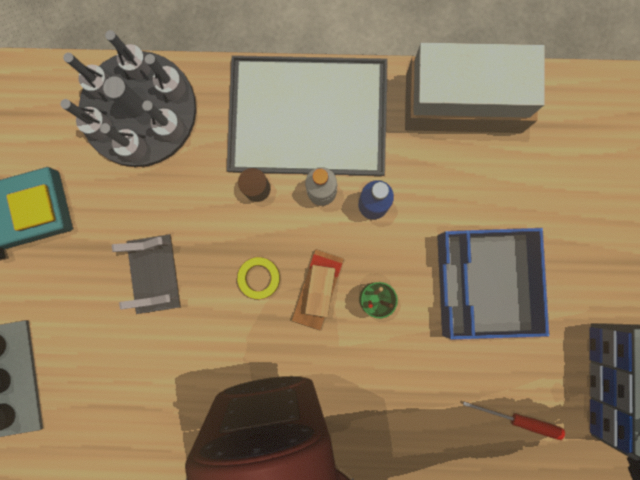

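View pics/side0.png

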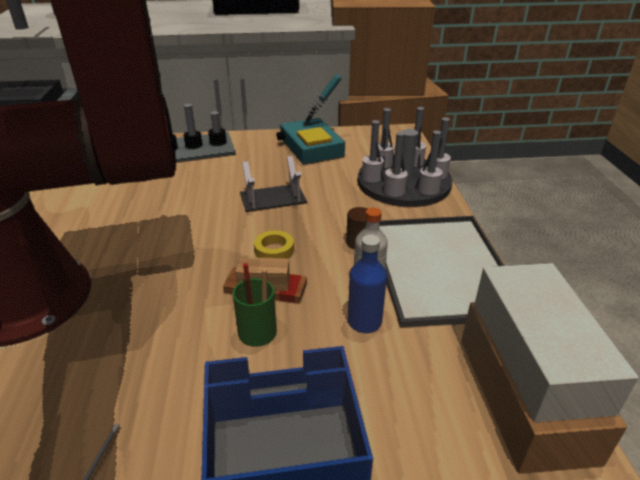

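The top view shows, left to right, the cradle (155,273), tape (258,278), dowel (254,185), board with post (318,290), pot (378,300), glue bottle (320,185), blue bottle (377,198) and bin (493,285). The bin's pocket is on the left, which is +y. I'll take enlarged crops next.

```bash
python3 - <<'E'
import cv2
i=cv2.imread("pics/top0.png")
def crop(n,x,y,w,h,s):
    c=cv2.resize(i[y:y+h,x:x+w],None,fx=s,fy=s,interpolation=cv2.INTER_CUBIC)
    for k in range(0,w,20): cv2.line(c,(k*s,0),(k*s,8),(0,0,255),1); cv2.putText(c,str(x+k),(k*s,20),0,.35,(0,0,255),1)
    for k in range(0,h,20): cv2.line(c,(0,k*s),(8,k*s),(0,0,255),1); cv2.putText(c,str(y+k),(10,k*s+4),0,.35,(0,0,255),1)
    cv2.imwrite("pics/"+n,c)
crop("c1.png",230,160,190,180,4) if 0 else crop("c1.png",230,200,180,140,4)
crop("c2.png",420,220,140,130,4)
crop("c3.png",100,160,190,160,4)
E
```

```text
(no output)
```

View pics/c1.png

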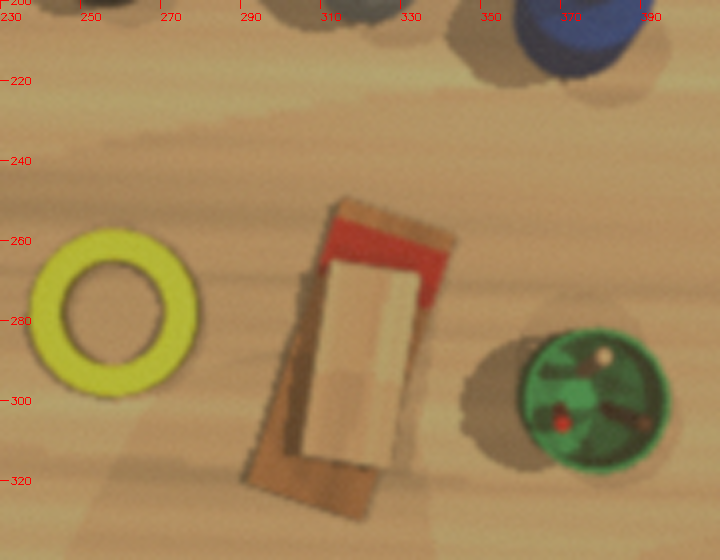

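View pics/c2.png

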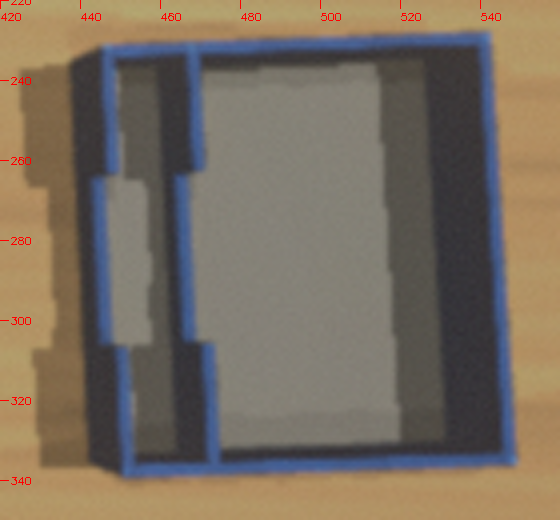

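View pics/c3.png

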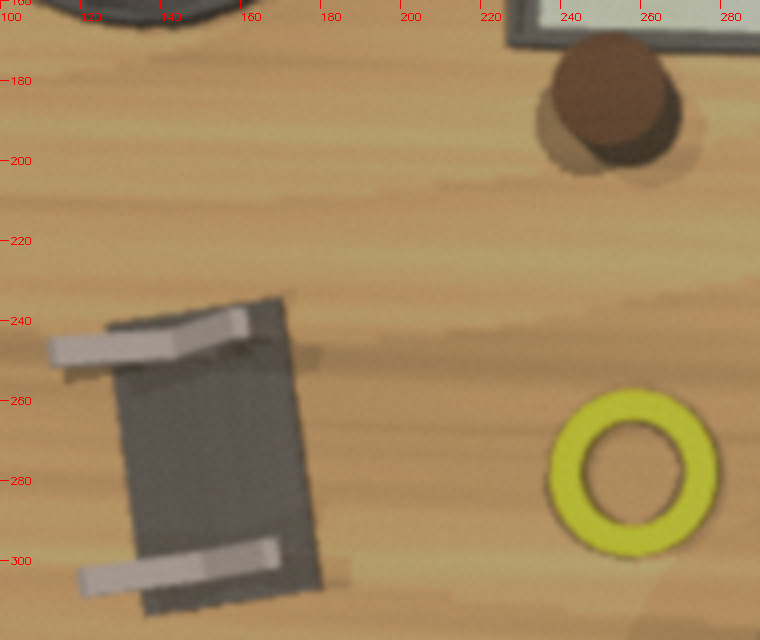

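```bash
cat >h.py <<'E'
import numpy as np, cv2
from scipy.spatial.transform import Rotation as R
CAM={"top":(45.036871139406884,320.3254635227775,246.64485832515825,np.array([[ 2.94981988e-02,  9.97131034e-01, -6.97105183e-02,464.87321],[-9.99337132e-01,  2.79311493e-02, -2.33484076e-02,-43.301678],[-2.13343269e-02,  7.03530454e-02,  9.97293986e-01,1171.45051]])),
"side":(50.34579069875249,312.2361863159667,241.2815714246284,np.array([[ 9.96462161e-01,  5.39968126e-02, -6.44011318e-02,490.89164],[-8.38223379e-02,  5.83097261e-01, -8.08066458e-01,-765.049305],[-6.08088955e-03,  8.10605902e-01,  5.85560496e-01,648.445674]]))}
def ray(c,p):
    fv,cx,cy,T=CAM[c]; f=240/np.tan(np.radians(fv/2))
    return T[:,3],T[:,:3]@np.array([(p[0]-cx)/f,-(p[1]-cy)/f,-1])
def at_z(c,p,z):
    o,d=ray(c,p); return o+d*(z-o[2])/d[2]
def proj(c,P):
    fv,cx,cy,T=CAM[c]; f=240/np.tan(np.radians(fv/2)); q=T[:,:3].T@(np.asarray(P)-T[:,3]); return np.array([cx-f*q[0]/q[2],cy+f*q[1]/q[2]])
def tri(p,q):
    (o,d),(u,v)=ray("top",p),ray("side",q); s=np.linalg.lstsq(np.c_[d,-v],u-o,rcond=None)[0]
    a,b=o+s[0]*d,u+s[1]*v; return (a+b)/2,np.linalg.norm(a-b)
def tool(s):  # R columns = tool axes
    return R.from_rotvec(s["eef_rot"]).as_matrix()
E
python3 - <<'E'
from h import *
def rect(n,pts,z):  # order: +x end left, +x end right, -x right, -x left
    P=np.array([at_z("top",p,z)[:2] for p in pts]); c=P.mean(0)
    e=(P[0]+P[1]-P[2]-P[3])/2; w=(P[0]+P[3]-P[1]-P[2])/2
    print(n,c.round(1),"len",np.linalg.norm(e).round(1),"wid",np.linalg.norm(w).round(1),"yaw",np.degrees(np.arctan2(e[1],e[0])).round(1),np.degrees(np.arctan2(-w[0],w[1])).round(1))
rect("board",[(315.5,249),(344,259.3),(320.5,330.3),(290.3,320)],18)
rect("post",[(312.8,265),(334.8,267.5),(327.8,316.8),(305.5,313.3)],62)
rect("bin",[(445.3,231.8),(542.5,228.3),(549,335.8),(450.5,339)],85)
rect("cradle",[(126.8,241.5),(170.5,234.3),(180.8,307),(136.5,313.8)],8)
for n,p,z in [("dowel",(252.3,182.3),75),("tape",(258.3,278.3),25),("pot",(379.5,300),95),("glue",(320,176),165),("blue",(380,190),180)]: print(n,at_z("top",p,z).round(1))
print(proj("side",[231.8,-553,202]), proj("top",[231.8,-553,202]))
E
```

```text
board [460.  -13.4] len 148.8 wid 61.8 yaw -17.3 -17.6
post [458.3 -19.6] len 94.0 wid 42.7 yaw -6.7 -6.0
bin [ 481.5 -348.2] len 199.5 wid 181.2 yaw 3.6 3.7
cradle [481.4 319.2] len 148.3 wid 90.3 yaw 10.7 10.7
dowel [661.6 116.5  75. ]
tape [478.7 104.6  25. ]
pot [ 444.4 -130.4   95. ]
glue [659.7 -15.5 165. ]
blue [ 635.  -120.1  180. ]
[-23.09926633 550.84605441] [642.96365399 440.81000663]
```

Sizes agree with the spec, so lens distortion is negligible. Crops: board top corners at (315,249), (344,259), (320,330) and (290,320), bin rim and cradle plate corners clear. I'll set up a move planner.

```bash
cat >plan.py <<'E'
import sys; from h import *; from bench import r
# plan.py x y z jawyaw(deg, direction of jaw axis in world, mod 180)
def plan(*a):
    s=r.get_state(); T=tool(s); x,y,z,w=a
    cur=np.degrees(np.arctan2(T[1,2],T[0,2]))
    dw=(w-cur+90)%180-90
    d=T.T@(np.array([x,y,z])-s["position"])/25
    print("pos",s["position"].round(1),"toolx",T[:,0].round(3),"jaw",round(cur,1),"F",s["contact_force"].round(1),"grip",round(85.4*s["grip_width"],1),"t",round(s["clock"],2),"j6",round(s["joint_positions"][5],2))
    # tool x points down: twist about it turns world yaw the other way
    print("->",d.round(2),"twist",round(-np.radians(dw),3))
if __name__=="__main__":
    v=list(map(float,sys.argv[1:]))
    for k in range(0,len(v),4): plan(*v[k:k+4])
E
python3 plan.py 458 -20 200 83.6
```

```text
pos [ 231.8 -553.   202.1] toolx [-0.     0.001 -1.   ] jaw -67.3 F [ 0.1 -1.  -0.3] grip 85.6 t 0.1 j6 1.35
-> [  0.11  16.58 -16.17] twist 0.509
```

play_rows(
  deltas=[
    [[0.1,1.4,-1.4,0.05],[0.1,2.8,-2.7,0.09],[0.1,4.2,-4.1,0.13],[0.1,5.6,-5.5,0.17],[0.1,7.0,-6.8,0.22],[0.1,8.4,-8.2,0.26],[0.1,9.8,-9.6,0.31],[0.1,11.2,-10.9,0.35],[0.1,12.6,-12.3,0.4],[0.1,14.0,-13.7,0.44],[0.1,15.4,-15.0,0.48],[0.1,16.6,-16.2,0.51]],
  ],
  hand=85,
)

```text
clock: 1.3
position: [458.5, -16.8, 200.0]
eef_rot: [1.294, 1.154, -1.292]
contact_force: [0.7, -0.2, 1.2]
grip_width: 0.996
```

```bash
python3 plan.py 458 -20 42 83.6
```

```text
pos [458.5 -16.8 200. ] toolx [-0.     0.001 -1.   ] jaw -96.5 F [ 0.7 -0.2  1.2] grip 85.1 t 1.3 j6 2.93
-> [ 6.32 -0.    0.14] twist -0.002
```

play_rows(
  deltas=[
    [[1.5,0,0.1,0],[3.0,0,0.1,0],[4.5,0,0.1,0],[5.5,0,0.1,0],[6.1,0,0.1,0],[6.35,0,0.1,0],[6.35,0,0.1,0]],
  ],
)

```text
clock: 2.0
position: [458.1, -19.1, 41.3]
eef_rot: [1.294, 1.154, -1.293]
contact_force: [0.1, -0.3, 0.5]
grip_width: 0.995
```

play_rows(
  deltas=[
    [[0,0,0,0],[0,0,0,0],[0,0,0,0],[0,0,0,0],[0,0,0,0],[0,0,0,0],[0,0,0,0],[0,0,0,0]],
  ],
  hand=30,
  squeeze=50,
)

```text
clock: 2.8
position: [458.1, -19.1, 41.3]
eef_rot: [1.294, 1.154, -1.293]
contact_force: [-1.0, -0.6, 0.6]
grip_width: 0.355
```

```bash
python3 - <<'E'
from h import *
def b(u,v,yaw=3.65,c=(481.5,-348.2)):
    k=np.radians(yaw); print(np.round([c[0]+u*np.cos(k)-v*np.sin(k),c[1]+u*np.sin(k)+v*np.cos(k)],1))
b(-38,-20); b(55,-20); b(0,68)
E
python3 plan.py 458 -20 200 83.6 445 -371 200 93.65
```

```text
[ 444.9 -370.6]
[ 537.7 -364.7]
[ 477.2 -280.3]
pos [458.1 -19.1  41.3] toolx [-0.     0.001 -1.   ] jaw -96.5 F [-1.  -0.6  0.6] grip 30.4 t 2.8 j6 2.93
-> [-6.35 -0.    0.03] twist -0.003
pos [458.1 -19.1  41.3] toolx [-0.     0.001 -1.   ] jaw -96.5 F [-1.  -0.6  0.6] grip 30.4 t 2.8 j6 2.93
-> [-6.37  1.08 14.04] twist -0.178
```

```bash
cat >snap.py <<'E'
import sys,cv2; from bench import eyes
# snap.py name [cam x y w h]... crops stacked side by side at common height
out=[];a=sys.argv[2:]
for k in range(0,len(a),6):
    n=a[k];x,y,w,h,s=map(int,a[k+1:k+6]); i=eyes.camera(n)["image"]
    c=cv2.resize(i[y:y+h,x:x+w],None,fx=s,fy=s,interpolation=cv2.INTER_CUBIC)
    for t in range(0,w,20): cv2.line(c,(t*s,0),(t*s,6),(0,0,255),1); cv2.putText(c,str(x+t),(t*s,16),0,.33,(0,0,255),1)
    for t in range(0,h,20): cv2.line(c,(0,t*s),(6,t*s),(0,0,255),1); cv2.putText(c,str(y+t),(8,t*s+4),0,.33,(0,0,255),1)
    out.append(c)
H=max(c.shape[0] for c in out)
out=[cv2.copyMakeBorder(c,0,H-c.shape[0],0,4,cv2.BORDER_CONSTANT) for c in out]
cv2.imwrite("pics/"+sys.argv[1],cv2.hconcat(out))
E
python3 snap.py g1.png side 170 130 260 200 3
```

```text
(no output)
```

View pics/g1.png

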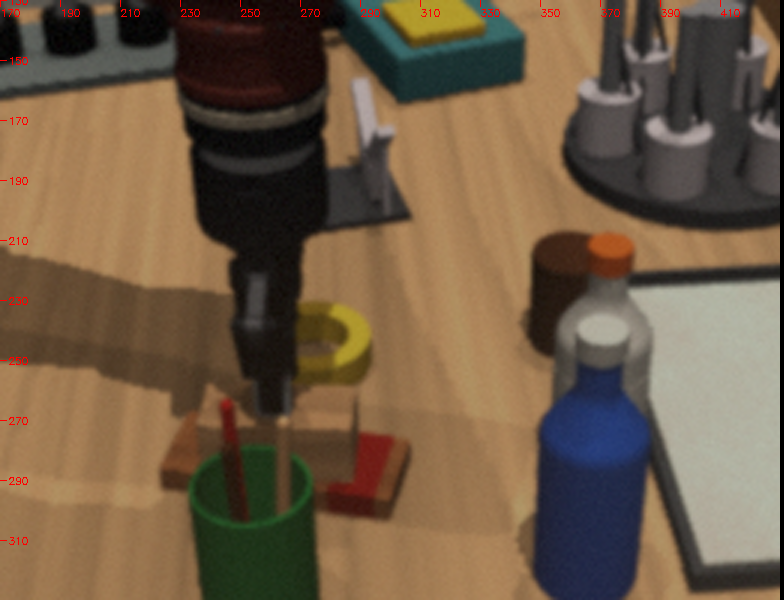

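Picture: the fingertips end around (262,268), at or above the post's top edge (front top edge at row 273). They closed over it rather than around it. I'll check that against the projection.

```bash
python3 - <<'E'
from h import *
for P in [(458,-19,30),(458,-34,30),(458,-40,30),(458,-41,62),(458,-19,62),(458,-4,62),(458,-34,62)]: print(P,proj("side",P).round(1))
o,d=ray("side",(262,268))
for z in (30,45,62,70): print(z,(o+d*(z-o[2])/d[2]).round(1))
for p,z in [((198,256),62),((356,268),62),((160,275),18),((410,262),18)]: pass
E
```

```text
(458, -19, 30) [263.7 277.4]
(458, -34, 30) [263.7 282.5]
(458, -40, 30) [263.8 284.6]
(458, -41, 62) [262.7 271.6]
(458, -19, 62) [262.6 264.1]
(458, -4, 62) [262.6 259.1]
(458, -34, 62) [262.7 269.2]
30 [455.    9.6  30. ]
45 [455.8  -9.2  45. ]
62 [456.8 -30.5  62. ]
70 [457.3 -40.5  70. ]
```

```bash
python3 - <<'E'
import cv2,numpy as np
from bench import eyes
a=cv2.imread("pics/side0.png").astype(int); b=eyes.camera("side")["image"].astype(int)
cv2.imwrite("pics/s1.png",b)
for c in (250,257,263,269,275): print(c,[(r,tuple(b[r,c]),tuple(a[r,c])) for r in range(256,298,4)])
d=np.abs(a-b).sum(2)
for r in range(240,300,3): print(r,''.join('#' if d[r,c]>60 else '.' for c in range(220,310,1)))
E
```

```text
250 [(256, (np.int64(41), np.int64(60), np.int64(81)), (np.int64(89), np.int64(133), np.int64(168))), (260, (np.int64(35), np.int64(53), np.int64(73)), (np.int64(67), np.int64(104), np.int64(144))), (264, (np.int64(33), np.int64(49), np.int64(70)), (np.int64(66), np.int64(100), np.int64(140))), (268, (np.int64(64), np.int64(97), np.int64(133)), (np.int64(76), np.int64(118), np.int64(160))), (272, (np.int64(45), np.int64(69), np.int64(97)), (np.int64(59), np.int64(90), np.int64(128))), (276, (np.int64(28), np.int64(43), np.int64(67)), (np.int64(35), np.int64(56), np.int64(84))), (280, (np.int64(25), np.int64(45), np.int64(42)), (np.int64(24), np.int64(49), np.int64(46))), (284, (np.int64(20), np.int64(35), np.int64(50)), (np.int64(20), np.int64(39), np.int64(52))), (288, (np.int64(16), np.int64(29), np.int64(55)), (np.int64(15), np.int64(29), np.int64(57))), (292, (np.int64(10), np.int64(22), np.int64(51)), (np.int64(16), np.int64(26), np.int64(56))), (296, (np.int64(17), np.int64(25), np.int64(46)), (np.int64(18), np.int64(25), np.int64(50)))]
257 [(256, (np.int64(15), np.int64(19), 
[... 5522 characters left out ...]
............
282 ..........................................................................................
285 ..........................................................................................
288 ..........................................................................................
291 ..........................................................................................
294 ..........................................................................................
297 ..........................................................................................[ WARN:0@2.174] global loadsave.cpp:1063 imwrite_ Unsupported depth image for selected encoder is fallbacked to CV_8U.
```

The post's front face isn't hidden, so the tips really are at z≈65 while the reported TCP z is 41. The z reading doesn't fit the stated geometry. I'll reopen, step down, and check with the image and the force.

play_rows(
  deltas=[
    [[0,0,0,0],[0,0,0,0],[0,0,0,0],[0,0,0,0],[0.4,0,0,0],[0.8,0,0,0],[0.8,0,0,0]],
  ],
  hand=85,
)

```text
clock: 3.6
position: [456.6, -18.6, 19.1]
eef_rot: [1.293, 1.157, -1.294]
contact_force: [0.3, 0.3, -0.2]
grip_width: 0.994
```

```bash
python3 plan.py 458 -20 200 83.6; python3 - <<'E'
import cv2,numpy as np
from bench import eyes
a=cv2.imread("pics/side0.png").astype(int); b=eyes.camera("side")["image"]
cv2.imwrite("pics/s2.png",b); b=b.astype(int)
d=np.abs(a-b).sum(2)
for r in range(235,310,3): print(r,''.join('#' if d[r,c]>60 else '.' for c in range(220,310,1)))
E
```

```text
pos [456.6 -18.6  19.1] toolx [-0.003  0.002 -1.   ] jaw -96.5 F [ 0.3  0.3 -0.2] grip 84.9 t 3.6 j6 2.93
-> [-7.24  0.03  0.04] twist -0.003
235 ####################################################...#.#.#..............................
238 ##################################################........................................
241 ###################################################.......................................
244 ##########################################################................................
247 ##############################################################............................
250 ###############################################################...........................
253 ############################################################..............................
256 ##############################################............................................
259 ###################.#####################################.................................
262 ....##############.....###############################....................................
265 ....
[... 716 characters left out ...]
...................................
289 ..........................................................................................
292 ..........................................................................................
295 ..........................................................................................
298 ..........................................................................................
301 ..........................................................................................
304 ..........................................................................................
307 ........#.................................................................................
```

```bash
python3 - <<'E'
import cv2
b=cv2.imread("pics/s2.png")[200:310,200:330]; cv2.imwrite("pics/g2.png",cv2.convertScaleAbs(cv2.resize(b,None,fx=5,fy=5,interpolation=cv2.INTER_CUBIC),alpha=1.8))
E
```

```text
(no output)
```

View pics/g2.png

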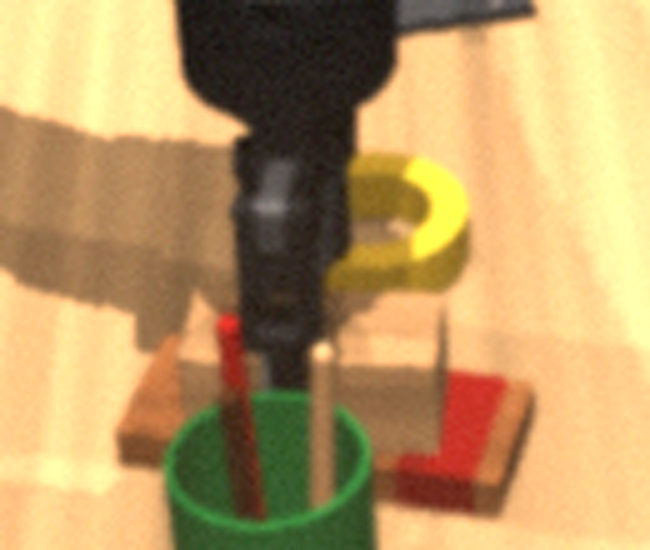

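The near fingertip is hidden behind the pot (row 278), so this view doesn't give its height. I'll close gently here; a stop at 44 mm would mean I have the post.

play_rows(
  deltas=[
    [[0,0,0,0],[0,0,0,0],[0,0,0,0],[0,0,0,0],[0,0,0,0],[0,0,0,0],[0,0,0,0]],
  ],
  hand=30,
  squeeze=40,
)

```text
clock: 4.35
position: [457.4, -18.8, 20.4]
eef_rot: [1.293, 1.156, -1.293]
contact_force: [-0.3, 0.1, 6.3]
grip_width: 0.504
```

```bash
python3 plan.py 456 -20 200 83.6; python3 - <<'E'
from bench import r; s=r.get_state(); print(s)
E
```

```text
pos [457.4 -18.8  20.4] toolx [-0.002  0.002 -1.   ] jaw -96.5 F [-0.3  0.1  6.3] grip 43.1 t 4.35 j6 2.93
-> [-7.18 -0.07  0.04] twist -0.002
{'clock': 4.35, 'joint_positions': array([-3.29006011e-01, -2.92600867e-01, -6.09224323e-01,  1.25643853e+00,
        1.15781141e-03,  2.92674816e+00]), 'qvel': array([-2.09797992e-03,  6.85345904e-05,  1.25082588e-03, -1.19091415e-03,
       -6.46557629e-04, -3.34599531e-04]), 'joint_torque': array([-2.05547679e-01, -3.21446800e+01,  4.64619756e+01, -2.19830051e-01,
       -6.90041436e-02, -6.84991217e-03]), 'position': array([457.42500524, -18.82046155,  20.41342172]), 'eef_rot': array([ 1.2932233 ,  1.15569738, -1.29340422]), 'contact_force': array([-0.29613121,  0.13716953,  6.31312189]), 'moment': array([0.09189546, 0.1144372 , 0.01758344]), 'grip_width': 0.5043687396873276}
```

play_rows(
  deltas=[
    [[-0.5,0,0,0],[-1.2,0,0,0],[-2.2,0,0,0],[-3.4,0,0,0],[-4.6,0,0,0],[-5.8,0,0,0],[-6.8,0,0,0],[-7.4,0,0,0],[-7.6,0,0,0]],
  ],
)

```text
clock: 5.25
position: [458.4, -19.4, 212.6]
eef_rot: [1.294, 1.153, -1.292]
contact_force: [0.2, 0.7, -1.3]
grip_width: 0.5
```

```bash
python3 plan.py 445 -371 210 93.65; python3 snap.py g3.png side 170 50 260 260 3 ; python3 -c "
import cv2;i=cv2.imread('pics/g3.png');cv2.imwrite('pics/g3.png',cv2.convertScaleAbs(i[:600],alpha=1.8))"
```

```text
pos [458.4 -19.4 212.6] toolx [ 0.001  0.001 -1.   ] jaw -96.5 F [ 0.2  0.7 -1.3] grip 42.7 t 5.25 j6 2.93
-> [ 0.09  1.07 14.03] twist -0.178
```

View pics/g3.png

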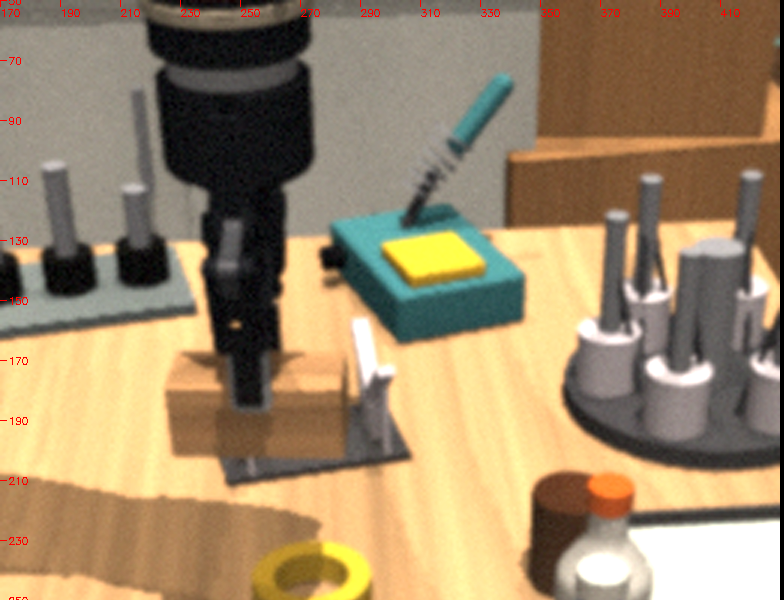

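The post is held (base of its front face at row 202, top at 179, tip at 186). I'll use this picture to get the true tip height.

```bash
python3 - <<'E'
from h import *
def zat(px,y):
    o,d=ray("side",px); return (o+d*(y-o[1])/d[1]).round(1)
print("post bottom",zat((250,202),-41),"post top",zat((250,178.5),-41),"tip",zat((250,186),-44),zat((250,186),-55))
E
```

```text
post bottom [446.5 -41.  210.2] post top [449.9 -41.  253.7] tip [449.  -44.  241.8] [449.6 -55.  248. ]
```

```bash
python3 snap.py t3.png top 230 190 190 150 4; python3 - <<'E'
from h import *
for z in (200,240,300,350,400): print(z,proj("side",[449,-19,z]).round(1),proj("side",[458,-19,z]).round(1),proj("top",[458,-19,z]).round(1))
# bin & cradle corner check in side view
def w(c,yaw,u,v,z):
    k=np.radians(yaw); return [c[0]+u*np.cos(k)-v*np.sin(k),c[1]+u*np.sin(k)+v*np.cos(k),z]
for u,v in((-101,91),(101,91),(101,-91),(-101,-91)): print("bin",proj("side",w((481.5,-348.2),3.65,u,v,85)).round(0))
for u,v in((-75,45),(75,45),(75,-45),(-75,-45)): print("cr",proj("side",w((481.4,319.2),10.7,u,v,8)).round(0))
for u,v in((-75,30),(75,30),(75,-30),(-75,-30)): print("board",proj("side",w((460,-13.4),-17.4,u,v,18)).round(0))
print("glue cap",proj("side",[659.7,-15.5,165]),"blue cap",proj("side",[635,-120,180]))
E
python3 - <<'E'
import cv2
i=cv2.imread('pics/t3.png');cv2.imwrite('pics/t3.png',cv2.convertScaleAbs(i,alpha=1.6))
E
```

```text
200 [252.1 200.3] [257.5 200. ] [318.1 291.2]
240 [250.3 179.4] [255.8 179.2] [317.4 291.3]
300 [247.4 145.8] [253.1 145.6] [316.4 291.6]
350 [244.7 115.5] [250.7 115.3] [315.4 291.8]
400 [241.9  82.8] [248.   82.6] [314.3 292.1]
bin [204. 361.]
bin [343. 345.]
bin [373. 459.]
bin [200. 484.]
cr [240. 191.]
cr [298. 182.]
cr [307. 200.]
cr [246. 209.]
board [233. 266.]
board [307. 276.]
board [300. 296.]
board [222. 285.]
glue cap [373.7215359  210.46489669] blue cap [370.84863109 238.62747853]
```

View pics/t3.png

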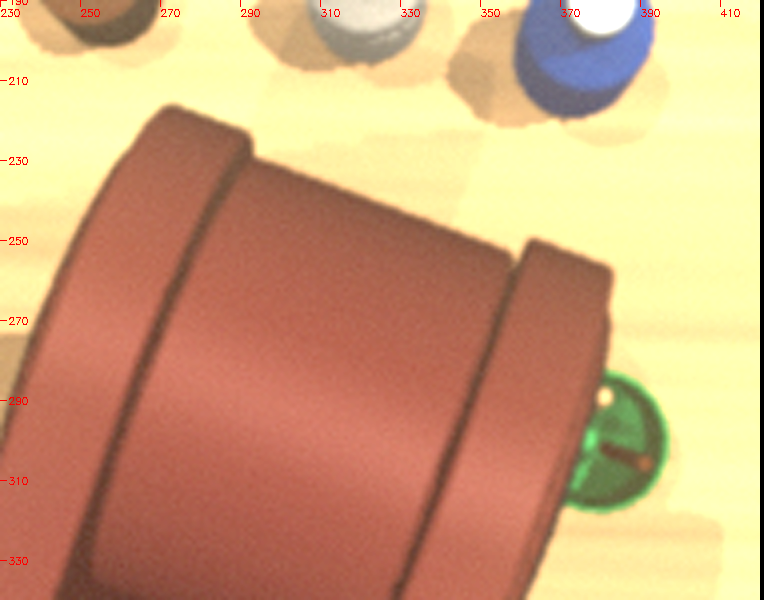

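The z arithmetic is consistent: the post bottom rises with the reading, but the true tips sit about 40 mm higher than the reported TCP implies (tip ≈ reported z + 29 at mid opening). I'll use that offset. Carrying the post to the bin.

play_rows(
  deltas=[
    [[0,0.05,0.6,0],[0,0.15,1.8,-0.02],[0,0.25,3.3,-0.04],[0,0.37,4.8,-0.06],[0,0.48,6.3,-0.08],[0,0.6,7.8,-0.1],[0,0.7,9.3,-0.12],[0,0.8,10.8,-0.14],[0,0.93,12.2,-0.16],[0,1.0,13.3,-0.17],[0,1.07,13.9,-0.18],[0,1.07,14.1,-0.18]],
  ],
)

```text
clock: 6.55
position: [443.8, -373.0, 209.1]
eef_rot: [1.163, 1.243, -1.161]
contact_force: [0.6, -0.2, -1.0]
grip_width: 0.505
```

```bash
python3 plan.py 445 -371 12 93.65
```

```text
pos [ 443.8 -373.   209.1] toolx [-0.002  0.003 -1.   ] jaw -86.3 F [ 0.6 -0.2 -1. ] grip 43.1 t 6.55 j6 2.15
-> [ 7.88  0.07 -0.05] twist 0.001
```

play_rows(
  deltas=[
    [[1.2,0.05,-0.05,0],[2.8,0.05,-0.05,0],[4.4,0.05,-0.05,0],[5.8,0.05,-0.05,0],[6.8,0.05,-0.05,0],[7.4,0.05,-0.05,0],[7.8,0.05,-0.05,0],[7.9,0.05,-0.05,0],[7.9,0.05,-0.05,0]],
  ],
)

```text
clock: 7.45
position: [445.0, -371.3, 12.4]
eef_rot: [1.162, 1.242, -1.161]
contact_force: [-1.1, -0.4, -0.8]
grip_width: 0.504
```

play_rows(
  deltas=[
    [[0,0,0,0],[0,0,0,0],[0,0,0,0],[-0.5,0,0,0],[-1.5,0,0,0],[-3.0,0,0,0],[-4.8,0,0,0],[-6.6,0,0,0],[-8.2,0,0,0],[-9.2,0,0,0],[-9.6,0,0,0]],
  ],
  hand=62,
)

```text
clock: 8.55
position: [446.0, -372.8, 256.7]
eef_rot: [1.161, 1.237, -1.161]
contact_force: [0.4, 0.0, -0.0]
grip_width: 0.729
```

```bash
python3 plan.py 662 116.5 240 20 662 116.5 240 0 
```

```text
pos [ 446.  -372.8  256.7] toolx [ 0.001 -0.002 -1.   ] jaw -86.3 F [ 0.4  0.  -0. ] grip 62.3 t 8.55 j6 2.16
-> [  0.65   9.89 -18.97] twist 1.287
pos [ 446.  -372.8  256.7] toolx [ 0.001 -0.002 -1.   ] jaw -86.3 F [ 0.4  0.  -0. ] grip 62.3 t 8.55 j6 2.16
-> [  0.65   9.89 -18.97] twist -1.506
```

play_rows(
  deltas=[
    [[0.1,0.8,-1.6,-0.13],[0.1,1.6,-3.2,-0.26],[0.2,2.4,-4.8,-0.39],[0.2,3.3,-6.4,-0.52],[0.3,4.1,-8.0,-0.65],[0.3,5.0,-9.6,-0.77],[0.4,5.8,-11.2,-0.9],[0.4,6.6,-12.8,-1.03],[0.5,7.5,-14.4,-1.16],[0.5,8.3,-16.0,-1.29],[0.6,9.2,-17.6,-1.42],[0.6,9.9,-19.0,-1.5]],
  ],
  hand=85,
)

```text
clock: 9.75
position: [662.2, 119.6, 239.8]
eef_rot: [-0.001, 1.571, -0.001]
contact_force: [0.6, -1.5, 1.3]
grip_width: 0.991
```

```bash
python3 plan.py 662 116.5 60 0;python3 plan.py 662 116.5 4 0 
```

```text
pos [662.2 119.6 239.8] toolx [-0.    -0.001 -1.   ] jaw -0.0 F [ 0.6 -1.5  1.3] grip 84.7 t 9.75 j6 1.56
-> [ 7.19 -0.11 -0.01] twist -0.0
pos [662.2 119.6 239.8] toolx [-0.    -0.001 -1.   ] jaw -0.0 F [ 0.6 -1.5  1.3] grip 84.7 t 9.75 j6 1.56
-> [ 9.43 -0.11 -0.01] twist -0.0
```

play_rows(
  deltas=[
    [[1.5,-0.1,0,0],[3.3,-0.1,0,0],[5.1,-0.1,0,0],[6.6,-0.1,0,0],[7.6,-0.1,0,0],[8.4,-0.1,0,0],[9.0,-0.1,0,0],[9.3,-0.1,0,0],[9.4,-0.1,0,0],[9.4,-0.1,0,0]],
  ],
)

```text
clock: 10.75
position: [662.5, 116.7, 5.4]
eef_rot: [-0.001, 1.57, -0.001]
contact_force: [0.1, 0.0, 1.0]
grip_width: 0.996
```

play_rows(
  deltas=[
    [[0,0,0,0],[0,0,0,0],[0,0,0,0],[0,0,0,0],[0,0,0,0],[0,0,0,0]],
  ],
  hand=40,
  squeeze=40,
)

```text
clock: 11.35
position: [663.4, 116.7, 6.8]
eef_rot: [-0.001, 1.568, -0.001]
contact_force: [-0.1, 0.2, 5.5]
grip_width: 0.644
```

```bash
python3 plan.py 662 116.5 240 0; python3 snap.py g4.png side 300 140 180 130 4
```

```text
pos [663.4 116.7   6.8] toolx [ 0.002 -0.002 -1.   ] jaw -0.0 F [-0.1  0.2  5.5] grip 55.0 t 11.35 j6 1.55
-> [-9.33 -0.02 -0.03] twist -0.0
```

play_rows(
  deltas=[
    [[-0.5,0,0,0],[-1.5,0,0,0],[-3.0,0,0,0],[-4.8,0,0,0],[-6.6,0,0,0],[-8.2,0,0,0],[-9.2,0,0,0],[-9.7,0,0,0],[-9.8,0,0,0]],
  ],
)

```text
clock: 12.3
position: [663.5, 117.1, 254.7]
eef_rot: [-0.001, 1.565, -0.001]
contact_force: [0.3, -0.2, -1.8]
grip_width: 0.647
```

```bash
python3 - <<'E'
from h import *; from bench import r
s=r.get_state();T=tool(s);d=T.T@(np.array([537.7,-364.7,245])-s["position"])/25
print(s["position"].round(1),s["grip_width"]*85.4,d.round(2),"twist",-np.radians(93.65))
E
```

```text
[663.5 117.1 254.7] 55.26249872486861 [  0.39 -19.27  -5.03] twist -1.6345008444926896
```

play_rows(
  deltas=[
    [[0,-0.7,-0.2,-0.08],[0,-2.2,-0.6,-0.2],[0,-3.9,-1.0,-0.34],[0,-5.6,-1.5,-0.48],[0,-7.4,-1.9,-0.62],[0,-9.2,-2.4,-0.76],[0,-11.0,-2.9,-0.9],[0.1,-12.8,-3.3,-1.04],[0.1,-14.6,-3.8,-1.18],[0.2,-16.2,-4.2,-1.32],[0.3,-17.6,-4.6,-1.46],[0.4,-18.6,-4.9,-1.58]],
  ],
)

```text
clock: 13.5
position: [539.6, -349.9, 243.5]
eef_rot: [-1.222, 1.2, 1.215]
contact_force: [-0.2, 0.1, -1.0]
grip_width: 0.647
```

```bash
python3 plan.py 537.7 -364.7 10 93.65
```

```text
pos [ 539.6 -349.9  243.5] toolx [ 0.005 -0.001 -1.   ] jaw 90.8 F [-0.2  0.1 -1. ] grip 55.2 t 13.5 j6 -0.79
-> [ 9.34  0.13 -0.58] twist -0.051
```

play_rows(
  deltas=[
    [[0.5,0.1,-0.5,-0.05],[1.6,0.1,-0.58,-0.05],[3.2,0.1,-0.58,-0.05],[5.0,0.1,-0.58,-0.05],[6.6,0.1,-0.58,-0.05],[7.9,0.1,-0.58,-0.05],[8.7,0.1,-0.58,-0.05],[9.05,0.1,-0.58,-0.05],[9.15,0.1,-0.58,-0.05],[9.15,0.1,-0.58,-0.05]],
  ],
)

```text
clock: 14.5
position: [538.6, -364.9, 15.4]
eef_rot: [-1.259, 1.176, 1.251]
contact_force: [-0.1, 0.6, -1.7]
grip_width: 0.645
```

play_rows(
  deltas=[
    [[0,0,0,0],[0,0,0,0],[0,0,0,0],[-0.5,0,0,0],[-1.5,0,0,0],[-3.0,0,0,0],[-4.8,0,0,0],[-6.6,0,0,0],[-8.0,0,0,0],[-8.5,0,0,0]],
  ],
  hand=74,
)

```text
clock: 15.5
position: [538.6, -365.7, 234.1]
eef_rot: [-1.265, 1.176, 1.245]
contact_force: [-0.7, -0.5, -0.6]
grip_width: 0.868
```

```bash
python3 plan.py 460 -13.4 180 72.5
```

```text
pos [ 538.6 -365.7  234.1] toolx [ 0.01  -0.006 -1.   ] jaw 93.6 F [-0.7 -0.5 -0.6] grip 74.1 t 15.5 j6 -0.86
-> [ 2.04  2.27 14.28] twist 0.369
```

Both pieces are released. I'll re-measure the board from its red band, which is now uncovered, with image code.

```bash
cat >band.py <<'E'
import cv2,sys; from h import *; from bench import eyes
i=eyes.camera("top")["image"]; cv2.imwrite("pics/"+sys.argv[1],i)
h=cv2.cvtColor(i,cv2.COLOR_BGR2HSV); m=(((h[...,0]<6)|(h[...,0]>174))&(h[...,1]>150)&(h[...,2]>70)).astype(np.uint8)
m[:, :270]=0; m[:,365:]=0; m[:230]=0; m[345:]=0
m=cv2.morphologyEx(m,cv2.MORPH_OPEN,np.ones((3,3)))
c=max(cv2.findContours(m,cv2.RETR_EXTERNAL,cv2.CHAIN_APPROX_NONE)[0],key=cv2.contourArea)
P=np.array([at_z("top",p,18)[:2] for p in c[:,0].astype(float)+0.0],np.float32)
q=cv2.minAreaRect(P); print(q, cv2.boundingRect(c))
b=cv2.boxPoints(q); e=[b[1]-b[0],b[2]-b[1]]; l=min(e,key=np.linalg.norm); l=l/np.linalg.norm(l); l*=np.sign(l[0])
print("yaw",np.degrees(np.arctan2(l[1],l[0])),"centre",np.array(q[0])-50*l)
E
python3 band.py t4.png
```

```text
((508.4322509765625, -26.791526794433594), (57.388641357421875, 26.49278450012207), 73.23575592041016) (311, 256, 30, 20)
yaw -16.764254 centre [460.55727005 -12.36980343]
```

play_rows(
  deltas=[
    [[0.1,0.2,1.4,0.04],[0.2,0.45,2.8,0.07],[0.3,0.68,4.3,0.11],[0.4,0.9,5.7,0.15],[0.6,1.14,7.2,0.19],[0.8,1.4,8.6,0.22],[1.0,1.6,10.0,0.26],[1.2,1.8,11.4,0.3],[1.4,2.0,12.8,0.33],[1.6,2.2,13.8,0.36],[1.8,2.27,14.3,0.37],[2.0,2.27,14.3,0.37]],
  ],
  hand=82,
)

```text
clock: 16.75
position: [459.2, -11.3, 179.9]
eef_rot: [-0.99, 1.334, 0.973]
contact_force: [-0.1, 0.1, 0.5]
grip_width: 0.963
```

```bash
python3 plan.py 460.5 -12.7 -10 73
```

```text
pos [459.2 -11.3 179.9] toolx [ 0.009 -0.006 -1.   ] jaw 72.5 F [-0.1  0.1  0.5] grip 82.3 t 16.75 j6 -0.0
-> [ 7.6   0.01 -0.02] twist -0.008
```

play_rows(
  deltas=[
    [[1.5,0,0,0],[3.0,0,0,0],[4.5,0,0,0],[5.8,0,0,0],[6.8,0,0,0],[7.4,0,0,0],[7.6,0,0,0],[7.8,0,0,0],[8.0,0,0,0],[8.0,0,0,0]],
  ],
)

```text
clock: 17.75
position: [461.1, -12.7, -20.1]
eef_rot: [-0.99, 1.334, 0.973]
contact_force: [-0.3, 0.2, 0.5]
grip_width: 0.96
```

play_rows(
  deltas=[
    [[0.1,0,0,0],[0.2,0,0,0],[0.2,0,0,0]],
  ],
)

```text
clock: 18.05
position: [461.1, -12.7, -25.2]
eef_rot: [-0.99, 1.334, 0.973]
contact_force: [0.0, 0.0, 0.6]
grip_width: 0.958
```

```bash
python3 plan.py 460.5 -12.7 -28 73; python3 - <<'E'
import cv2,numpy as np
from bench import eyes
b=eyes.camera("side")["image"]; cv2.imwrite("pics/s5.png",b)
b=cv2.convertScaleAbs(cv2.resize(b[190:320,190:340],None,fx=5,fy=5,interpolation=cv2.INTER_CUBIC),alpha=1.8); cv2.imwrite("pics/g5.png",b[:600])
E
```

```text
pos [461.1 -12.7 -25.2] toolx [ 0.009 -0.006 -1.   ] jaw 72.5 F [0.  0.  0.6] grip 81.8 t 18.05 j6 -0.01
-> [ 0.11  0.02 -0.01] twist -0.008
```

play_rows(
  deltas=[
    [[0.12,0,0,0],[0.12,0,0,0]],
  ],
)

```text
clock: 18.3
position: [461.0, -12.6, -28.4]
eef_rot: [-0.989, 1.334, 0.973]
contact_force: [-0.4, -0.1, 0.4]
grip_width: 0.963
```

play_rows(
  deltas=[
    [[0,0,0,0],[0,0,0,0],[0,0,0,0],[0,0,0,0],[0,0,0,0],[0,0,0,0]],
  ],
  hand=45,
  squeeze=50,
)

```text
clock: 18.9
position: [461.3, -12.7, -28.1]
eef_rot: [-0.99, 1.334, 0.973]
contact_force: [-0.6, 0.6, 4.9]
grip_width: 0.69
```

```bash
python3 plan.py 460.5 -12.7 -28 73
```

```text
pos [461.3 -12.7 -28.1] toolx [ 0.009 -0.006 -1.   ] jaw 72.5 F [-0.6  0.6  4.9] grip 58.9 t 18.9 j6 -0.01
-> [-0.    0.03 -0.01] twist -0.008
```

play_rows(
  deltas=[
    [[-0.5,0,0,0],[-1.4,0,0,0],[-2.6,0,0,0],[-3.8,0,0,0],[-4.9,0,0,0],[-5.7,0,0,0],[-6.0,0,0,0],[-6.0,0,0,0]],
  ],
)

```text
clock: 19.7
position: [460.3, -11.9, 122.8]
eef_rot: [-0.991, 1.333, 0.972]
contact_force: [-0.3, -0.3, -1.6]
grip_width: 0.689
```

```bash
python3 plan.py 477.7 338.9 120 100.7
```

```text
pos [460.3 -11.9 122.8] toolx [ 0.011 -0.006 -1.   ] jaw 72.5 F [-0.3 -0.3 -1.6] grip 58.8 t 19.7 j6 -0.0
-> [ 0.03  3.55 13.6 ] twist -0.491
```

play_rows(
  deltas=[
    [[0,0.1,0.5,-0.02],[0,0.4,1.6,-0.06],[0,0.8,3.1,-0.11],[0,1.2,4.6,-0.17],[0,1.6,6.1,-0.22],[0,2.0,7.6,-0.28],[0,2.4,9.1,-0.33],[0,2.8,10.6,-0.39],[0,3.1,12.0,-0.43],[0,3.4,13.0,-0.47],[0,3.55,13.5,-0.49],[0,3.55,13.6,-0.49]],
  ],
)

```text
clock: 20.9
position: [476.4, 340.1, 119.4]
eef_rot: [-1.356, 1.114, 1.336]
contact_force: [0.9, -0.3, -1.4]
grip_width: 0.687
```

```bash
python3 plan.py 477.7 338.9 62 100.7
```

```text
pos [476.4 340.1 119.4] toolx [ 0.009 -0.007 -1.   ] jaw 100.8 F [ 0.9 -0.3 -1.4] grip 58.7 t 20.9 j6 0.21
-> [ 2.3  -0.02 -0.04] twist 0.001
```

play_rows(
  deltas=[
    [[0.6,0,-0.04,0],[1.3,0,-0.04,0],[1.9,0,-0.04,0],[2.25,0,-0.04,0],[2.35,0,-0.04,0],[2.35,0,-0.04,0]],
  ],
)

```text
clock: 21.5
position: [477.2, 338.4, 60.6]
eef_rot: [-1.356, 1.115, 1.336]
contact_force: [0.1, 0.2, -0.5]
grip_width: 0.688
```

play_rows(
  deltas=[
    [[0,0,0,0],[0,0,0,0],[0,0,0,0],[0,0,0,0],[0,0,0,0],[0,0,0,0],[0,0,0,0],[0,0,0,0]],
  ],
  hand=85,
)

```text
clock: 22.3
position: [477.1, 338.4, 60.5]
eef_rot: [-1.356, 1.115, 1.336]
contact_force: [0.1, -0.6, -0.6]
grip_width: 0.997
```

play_rows(
  deltas=[
    [[-1,0,0,0],[-2.5,0,0,0],[-4,0,0,0],[-5,0,0,0],[-5.6,0,0,0],[-5.6,0,0,0]],
  ],
)

```text
clock: 22.9
position: [476.9, 339.8, 202.4]
eef_rot: [-1.356, 1.112, 1.334]
contact_force: [-0.4, -0.1, -0.0]
grip_width: 0.997
```

```bash
python3 plan.py 477.7 338.9 62 100.7; python3 snap.py g6.png side 200 110 160 130 5; python3 -c "
import cv2;i=cv2.imread('pics/g6.png');cv2.imwrite('pics/g6.png',cv2.convertScaleAbs(i[:600,:800],alpha=1.7))"
```

```text
pos [476.9 339.8 202.4] toolx [ 0.011 -0.006 -1.   ] jaw 100.7 F [-0.4 -0.1 -0. ] grip 85.1 t 22.9 j6 0.21
-> [5.62 0.03 0.  ] twist 0.0
```

View pics/g6.png

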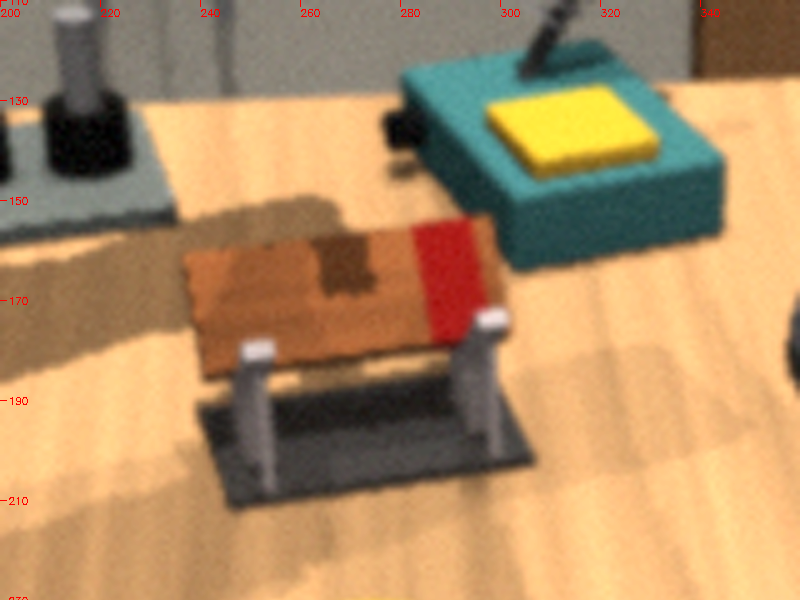

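The board leans alone on the cradle's +y face: upper edge from (237,160) to (297,153), lower edge from (241,185) to (300,178). I'll check that against the model pose.

```bash
python3 - <<'E'
from h import *
def w(u,v,z,c=(481.4,319.2),yaw=10.7):
    k=np.radians(yaw); return [c[0]+u*np.cos(k)-v*np.sin(k),c[1]+u*np.sin(k)+v*np.cos(k),z]
for du in (0,): 
  for u,v,z in((-75,29.7,100.2),(75,29.7,100.2),(75,-12.7,57.7),(-75,-12.7,57.7)): print(proj("side",w(u+du,v,z)).round(1))
print("bracket tips",proj("side",w(-62,-42,87)),proj("side",w(62,-42,87)))
for v in (5,0,-2,-5): print(v,np.round(w(0,v,0),1))
E
python3 plan.py 480.5 324.1 100 100.7
```

```text
[237.1 159.9]
[298.7 152. ]
[303.5 175.6]
[241.5 184.2]
bracket tips [248.11259451 178.25404927] [301.04743901 171.03873589]
5 [480.5 324.1   0. ]
0 [481.4 319.2   0. ]
-2 [481.8 317.2   0. ]
-5 [482.3 314.3   0. ]
pos [476.2 339.5 200.5] toolx [ 0.009 -0.007 -1.   ] jaw 100.7 F [-0.8 -0.2  0.2] grip 85.2 t 22.95 j6 0.21
-> [ 4.02 -0.02 -0.6 ] twist 0.0
```

```bash
python3 plan.py 479.2 331 40 100.7  481.4 319.2 40 100.7
```

```text
pos [476.2 339.5 200.5] toolx [ 0.009 -0.007 -1.   ] jaw 100.7 F [-0.8 -0.2  0.2] grip 85.2 t 22.95 j6 0.21
-> [ 6.42 -0.   -0.3 ] twist 0.0
pos [476.2 339.5 200.5] toolx [ 0.009 -0.007 -1.   ] jaw 100.7 F [-0.8 -0.2  0.2] grip 85.2 t 22.95 j6 0.21
-> [ 6.43 -0.   -0.78] twist 0.0
```

play_rows(
  deltas=[
    [[1.2,0,-0.3,0],[2.6,0,-0.3,0],[4.0,0,-0.3,0],[5.2,0,-0.3,0],[6.0,0,-0.3,0],[6.4,0,-0.3,0],[6.4,0,-0.3,0]],
  ],
)

```text
clock: 23.65
position: [477.2, 330.2, 37.8]
eef_rot: [-1.355, 1.118, 1.338]
contact_force: [-0.5, 1.1, -0.0]
grip_width: 0.994
```

play_rows(
  deltas=[
    [[0,0,-0.1,0],[0,0,-0.2,0],[0,0,-0.3,0],[0,0,-0.4,0],[0,0,-0.48,0],[0,0,-0.48,0],[0,0,-0.48,0]],
  ],
  hand=42,
  squeeze=40,
)

```text
clock: 24.35
position: [478.0, 334.9, 48.1]
eef_rot: [-1.341, 1.084, 1.357]
contact_force: [-37.1, 62.9, 51.6]
grip_width: 0.573
```

```bash
python3 plan.py 481.6 318 50 100.7; python3 - <<'E'
import cv2
from bench import eyes
b=eyes.camera("side")["image"]; cv2.imwrite("pics/s7.png",b)
E
```

```text
pos [478.  334.9  48.1] toolx [ 0.007  0.024 -1.   ] jaw 101.4 F [-37.1  62.9  51.6] grip 48.9 t 24.35 j6 0.18
-> [-0.09 -0.01 -0.69] twist 0.012
```

Force is rising: the left tip pressed on the board's face and pinched it. I'm opening at once while holding position.

play_rows(
  deltas=[
    [[0,0,0,0],[0,0,0,0],[0,0,0,0],[0,0,0,0],[0,0,0,0]],
  ],
  hand=85,
)

```text
clock: 24.9
position: [477.9, 334.0, 47.4]
eef_rot: [-1.341, 1.086, 1.357]
contact_force: [-0.0, 0.0, -0.0]
grip_width: 0.994
```

```bash
python3 plan.py 481.6 318 50 100.7; python3 - <<'E'
import cv2
from bench import eyes
b=eyes.camera("side")["image"]; cv2.imwrite("pics/s8.png",b)
a=cv2.imread("pics/s7.png")
f=lambda i:cv2.convertScaleAbs(cv2.resize(i[110:230,210:330],None,fx=4,fy=4,interpolation=cv2.INTER_CUBIC)[:, :396],alpha=1.8)
cv2.imwrite("pics/g7.png",cv2.hconcat([f(a),f(b)]))
E
```

```text
pos [477.9 334.   47.4] toolx [ 0.007  0.023 -1.   ] jaw 101.3 F [-0.  0. -0.] grip 84.9 t 24.9 j6 0.18
-> [-0.12 -0.02 -0.65] twist 0.011
```

View pics/g7.png

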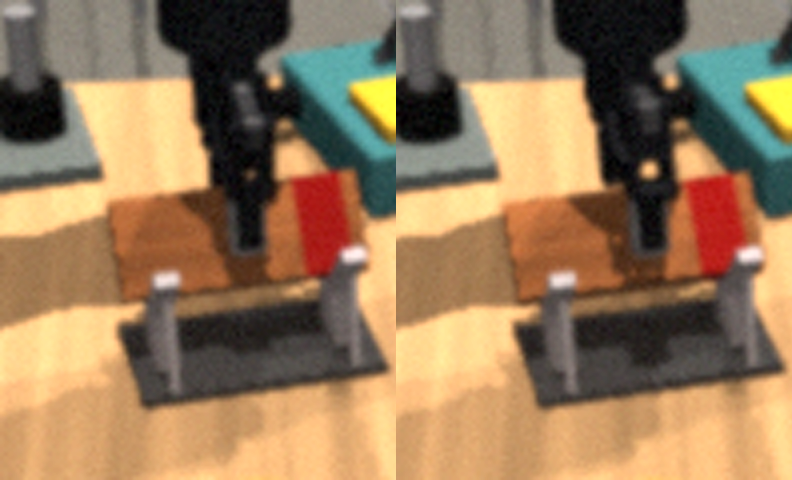

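```bash
python3 - <<'E'
from h import *
def w(u,v,z,c=(481.4,319.2),yaw=10.7):
    k=np.radians(yaw); return np.array([c[0]+u*np.cos(k)-v*np.sin(k),c[1]+u*np.sin(k)+v*np.cos(k),z])
def hit(p,v):  # intersect ray with plane local y=v
    o,d=ray("side",p); n=w(0,1,0)-w(0,0,0); q=o+d*((w(0,v,0)-o)@n)/(d@n); return q.round(1), ((q-w(0,0,0))@(w(1,0,0)-w(0,0,0))).round(1)
print("closed tip",[hit((271.7,173.2),v) for v in (-8.5,-15)]); print("open tip",[hit((273.5,174.2),v) for v in (-27,-35)])
k=np.radians(10.7);P=np.array([477.9,334.0])-[481.4,319.2]; print("tcp local",P@[np.cos(k),np.sin(k)],P@[-np.sin(k),np.cos(k)])
E
```

```text
closed tip [(array([481.9, 310.6,  73.5]), np.float64(-1.1)), (array([481.9, 304. ,  77. ]), np.float64(-2.3))]
open tip [(array([486. , 292.6,  80.3]), np.float64(-0.4)), (array([486.1, 284.5,  84.7]), np.float64(-1.9))]
tcp local -0.6912788801961085 15.192502542695037
```

The board is unmoved. The tip heights fit my offset (+34 open, +27 at 49 mm), and Fz/Fy ≈ 0.8 fits pad friction dragging the board's top corner down. So I'll push its upper edge over with the right finger while moving up, letting friction help, and then close.

play_rows(
  deltas=[
    [[0.2,0,0,0],[0.45,0,0,0],[0.65,0,0,0],[0.7,0,0,0]],
  ],
  hand=72,
)

```text
clock: 25.35
position: [477.3, 334.2, 28.7]
eef_rot: [-1.34, 1.087, 1.358]
contact_force: [0.3, -0.2, 0.8]
grip_width: 0.84
```

```bash
python3 plan.py 481.6 318 50 100.7
```

```text
pos [477.3 334.2  28.7] toolx [ 0.005  0.022 -1.   ] jaw 101.3 F [ 0.3 -0.2  0.8] grip 71.7 t 25.35 j6 0.18
-> [-0.87 -0.05 -0.65] twist 0.011
```

play_rows(
  deltas=[
    [[0,0,-0.18,0],[-0.02,0,-0.34,0],[-0.18,0,-0.43,0],[-0.32,0,-0.52,0],[-0.43,0,-0.6,0],[-0.54,0,-0.68,0]],
  ],
)

```text
clock: 25.95
position: [480.9, 317.2, 42.5]
eef_rot: [-1.34, 1.086, 1.358]
contact_force: [-1.1, 1.7, 0.2]
grip_width: 0.842
```

```bash
python3 plan.py 481.6 318 50 100.7
```

```text
pos [480.9 317.2  42.5] toolx [ 0.006  0.023 -1.   ] jaw 101.4 F [-1.1  1.7  0.2] grip 71.9 t 25.95 j6 0.15
-> [-0.3  -0.03  0.03] twist 0.011
```

Only about 2 N, so the board is tipping up smoothly. Continuing.

play_rows(
  deltas=[
    [[-0.1,0,-0.08,0],[-0.19,0,-0.16,0],[-0.27,0,-0.26,0],[-0.35,0,-0.36,0],[-0.43,0,-0.46,0],[-0.5,0,-0.55,0]],
  ],
)

```text
clock: 26.55
position: [483.6, 303.1, 54.8]
eef_rot: [-1.34, 1.087, 1.358]
contact_force: [0.5, 0.1, -0.5]
grip_width: 0.837
```

play_rows(
  deltas=[
    [[-0.06,0,0.1,0],[-0.12,0,0.2,0],[-0.18,0,0.3,0],[-0.24,0,0.4,0],[-0.3,0,0.48,0],[-0.34,0,0.48,0]],
  ],
  hand=28,
  squeeze=25,
)

```text
clock: 27.15
position: [481.1, 315.0, 63.6]
eef_rot: [-1.341, 1.086, 1.358]
contact_force: [-0.4, -0.2, -0.9]
grip_width: 0.33
```

```bash
python3 plan.py 481.6 318 50 100.7
```

```text
pos [481.1 315.   63.6] toolx [ 0.006  0.023 -1.   ] jaw 101.4 F [-0.4 -0.2 -0.9] grip 28.1 t 27.15 j6 0.14
-> [ 0.55 -0.04  0.1 ] twist 0.012
```

play_rows(
  deltas=[
    [[-0.02,0,0,0],[-0.04,0,0,0],[-0.06,0,0,0],[-0.06,0,0,0],[-0.06,0,0,0]],
  ],
  hand=5,
  squeeze=50,
)

```text
clock: 27.65
position: [481.0, 315.1, 65.1]
eef_rot: [-1.34, 1.086, 1.358]
contact_force: [-0.4, 3.6, -0.4]
grip_width: 0.217
```

```bash
python3 plan.py 481.6 318 50 100.7; python3 - <<'E'
import cv2
from bench import eyes
b=eyes.camera("side")["image"]; cv2.imwrite("pics/s9.png",b)
h=cv2.cvtColor(b,cv2.COLOR_BGR2HSV)[100:215,200:330]
m=((h[...,0]<6)|(h[...,0]>174))&(h[...,1]>150)&(h[...,2]>50)
for r in range(30,100,2): print(r+100,''.join('#' if v else '.' for v in m[r,70:120]))
E
```

```text
pos [481.  315.1  65.1] toolx [ 0.006  0.023 -1.   ] jaw 101.4 F [-0.4  3.6 -0.4] grip 18.5 t 27.65 j6 0.14
-> [ 0.61 -0.04  0.1 ] twist 0.012
130 ..................................................
132 ..................................................
134 ..................................................
136 ..................................................
138 ..................................................
140 ..................................................
142 ..................................................
144 ..................................................
146 ..................................................
148 ..................................................
150 ..................................................
152 ..................................................
154 ...................########.......................
156 ................############......................
158 ................#############.....................
160 ..................................................
162 ..................................................
164 ..................
[... 267 characters left out ...]
........................................
176 ..................................................
178 ...................#..............................
180 ..................................................
182 ..................................................
184 ..................................................
186 ..................................................
188 ..................................................
190 ..................................................
192 ..................................................
194 ..................................................
196 ..................................................
198 ..................................................
```

```bash
python3 - <<'E'
from h import *
def w(u,v,z,c=(481.4,319.2),yaw=10.7):
    k=np.radians(yaw); return np.array([c[0]+u*np.cos(k)-v*np.sin(k),c[1]+u*np.sin(k)+v*np.cos(k),z])
def hit(p,v):
    o,d=ray("side",p); n=w(0,1,0)-w(0,0,0); q=o+d*((w(0,v,0)-o)@n)/(d@n); return q.round(1), ((q-w(0,0,0))@(w(1,0,0)-w(0,0,0))).round(1)
print(hit((286,159.5),-13),hit((298.5,159),-13),hit((289,153),5),hit((297,153),5))
E
```

```text
(array([516.9, 312.7, 106.5]), np.float64(33.7)) (array([546.4, 318.2, 103.6]), np.float64(63.6)) (array([525. , 332.5, 113.1]), np.float64(45.4)) (array([544.1, 336.1, 110.5]), np.float64(64.7))
```

play_rows(
  deltas=[
    [[-0.4,0,0,0],[-1.2,0,0,0],[-2.2,0,0,0],[-3.4,0,0,0],[-4.6,0,0,0],[-5.4,0,0,0],[-5.8,0,0,0],[-5.8,0,0,0]],
  ],
)

```text
clock: 28.5
position: [481.0, 311.6, 211.5]
eef_rot: [-1.341, 1.085, 1.356]
contact_force: [-0.2, 0.3, -1.7]
grip_width: 0.199
```

```bash
python3 plan.py 477.2 -280.3 210 93.65; python3 - <<'E'
import cv2,numpy as np
from bench import eyes
b=eyes.camera("side")["image"]; cv2.imwrite("pics/s10.png",b)
h=cv2.cvtColor(b,cv2.COLOR_BGR2HSV)[40:180,200:330]
m=((h[...,0]<7)|(h[...,0]>172))&(h[...,1]>130)&(h[...,2]>25)
for r in range(0,120,2): 
    if m[r,60:120].any(): print(r+40,''.join('#' if v else '.' for v in m[r,60:120]))
E
```

```text
pos [481.  311.6 211.5] toolx [ 0.008  0.023 -1.   ] jaw 101.4 F [-0.2  0.3 -1.7] grip 17.0 t 28.5 j6 0.14
-> [ -0.48   4.81 -23.18] twist 0.135
94 ......................##############........................
96 .......................##############.......................
98 ........................#############.......................
100 ........................##############......................
102 ........................#############.......................
104 ........................#############.......................
106 ........................#############.......................
108 ........................##############......................
110 ........................#############.......................
112 ........................##############......................
114 ........................##############......................
116 ........................#############.......................
118 ........................#############.......................
120 ........................#############.......................
```

```bash
python3 - <<'E'
import cv2; from h import *
def hitp(p,y): o,d=ray("side",p); return (o+d*(y-o[1])/d[1]).round(1)
b=cv2.imread("pics/s10.png")
for r in range(84,140,2): print(r,b[r,290].tolist(),b[r,280].tolist(),b[r,248].tolist())
for r in (91,93,96,98,121,123,126): print(r,hitp((290,r),312),hitp((290,r),330))
E
```

```text
84 [71, 78, 82] [71, 78, 82] [72, 78, 80]
86 [71, 77, 81] [67, 76, 81] [67, 74, 79]
88 [69, 74, 79] [70, 75, 79] [68, 75, 78]
90 [71, 77, 81] [70, 77, 82] [72, 77, 80]
92 [64, 70, 86] [69, 76, 81] [66, 72, 78]
94 [21, 26, 100] [62, 74, 94] [69, 76, 79]
96 [9, 10, 90] [39, 67, 117] [65, 73, 79]
98 [9, 8, 50] [32, 57, 98] [47, 64, 85]
100 [8, 7, 49] [17, 32, 54] [28, 50, 86]
102 [11, 10, 51] [19, 31, 53] [19, 32, 54]
104 [2, 4, 46] [19, 34, 55] [13, 25, 45]
106 [8, 11, 50] [15, 31, 54] [15, 27, 48]
108 [3, 3, 46] [17, 31, 52] [14, 27, 47]
110 [2, 2, 44] [17, 30, 52] [17, 29, 49]
112 [8, 10, 49] [19, 32, 54] [17, 28, 48]
114 [7, 6, 47] [17, 31, 50] [15, 28, 48]
116 [5, 7, 47] [15, 28, 48] [16, 29, 49]
118 [2, 2, 45] [16, 28, 50] [8, 21, 41]
120 [2, 3, 45] [18, 31, 48] [14, 25, 44]
122 [50, 50, 47] [26, 34, 51] [16, 28, 48]
124 [91, 93, 50] [64, 68, 58] [12, 26, 47]
126 [94, 95, 52] [54, 57, 46] [27, 38, 57]
128 [93, 94, 49] [48, 55, 55] [66, 73, 81]
130 [96, 96, 53] [47, 64, 75] [77, 107, 131]
132 [91, 93, 49] [23, 27, 33] [85, 126, 160]
134 [81, 81, 43] [9, 9, 10] [84, 124, 161]
136 [59, 58, 31] [9, 10, 10] [82, 123, 159]
138 [36, 34, 19] [11, 10, 13] [81, 120, 159]
91 [531.3 312.  268.7] [532.  330.  262.3]
93 [531.2 312.  264.3] [531.8 330.  257.9]
96 [531.  312.  257.7] [531.6 330.  251.2]
98 [530.8 312.  253.3] [531.5 330.  246.7]
121 [529.2 312.  200.9] [529.8 330.  193.4]
123 [529.  312.  196.2] [529.7 330.  188.7]
126 [528.8 312.  189.1] [529.4 330.  181.5]
```

The board is upright in the grip: width 17–18 mm, bottom ≈ reported z − 13, top ≈ +46, red band centred to within about 1 mm. I'll carry it over the pocket.

play_rows(
  deltas=[
    [[0,0.1,-0.6,0.01],[-0.1,0.4,-2.0,0.02],[-0.1,0.8,-3.9,0.03],[-0.2,1.2,-5.8,0.04],[-0.2,1.6,-7.7,0.05],[-0.3,2.0,-9.6,0.06],[-0.3,2.4,-11.5,0.07],[-0.4,2.8,-13.4,0.08],[-0.4,3.2,-15.3,0.09],[-0.5,3.5,-17.2,0.1],[-0.5,3.9,-19.0,0.11],[-0.5,4.2,-20.5,0.12]],
  ],
)

```text
clock: 29.75
position: [476.7, -214.4, 209.1]
eef_rot: [-1.25, 1.152, 1.272]
contact_force: [0.7, 0.7, -1.1]
grip_width: 0.199
```

```bash
python3 plan.py 477.2 -280.3 115 93.65
```

```text
pos [ 476.7 -214.4  209.1] toolx [ 0.004  0.023 -1.   ] jaw 94.4 F [ 0.7  0.7 -1.1] grip 17.0 t 29.75 j6 -0.76
-> [ 3.7   0.2  -2.71] twist 0.012
```

play_rows(
  deltas=[
    [[0,0.05,-0.7,0],[0,0.1,-1.5,0.01],[0,0.2,-2.2,0.01],[0.4,0.2,-2.6,0.01],[1.2,0.2,-2.7,0.01],[2.2,0.2,-2.7,0.01],[3.0,0.2,-2.7,0.01],[3.5,0.2,-2.7,0.01],[3.7,0.2,-2.7,0.01],[3.7,0.2,-2.7,0.01]],
  ],
)

```text
clock: 30.75
position: [477.1, -279.5, 114.7]
eef_rot: [-1.242, 1.156, 1.266]
contact_force: [0.8, 0.8, -0.9]
grip_width: 0.202
```

```bash
python3 plan.py 477.2 -280.3 34 93.65; python3 - <<'E'
import cv2
from bench import eyes
for n in ("side","top"):
    i=eyes.camera(n)["image"]; cv2.imwrite(f"pics/{n}11.png",i)
a=cv2.imread("pics/side11.png")[230:420,170:390]; b=cv2.imread("pics/top11.png")[210:360,400:570]
f=lambda i,s:cv2.convertScaleAbs(cv2.resize(i,None,fx=s,fy=s,interpolation=cv2.INTER_CUBIC),alpha=1.7)
a=f(a,2); b=f(b,2); 
b=cv2.copyMakeBorder(b,0,a.shape[0]-b.shape[0],0,0,cv2.BORDER_CONSTANT)
cv2.imwrite("pics/g11.png",cv2.hconcat([a,b])); print(a.shape,b.shape)
E
```

```text
pos [ 477.1 -279.5  114.7] toolx [ 0.003  0.024 -1.   ] jaw 93.8 F [ 0.8  0.8 -0.9] grip 17.2 t 30.75 j6 -0.85
-> [ 3.22  0.01 -0.11] twist 0.003
(380, 440, 3) (380, 340, 3)
```

```bash
python3 - <<'E'
import cv2; from h import *
b=cv2.imread("pics/side11.png")
k=np.radians(3.65)
def w(u,v,z): return [481.5+u*np.cos(k)-v*np.sin(k),-348.2+u*np.sin(k)+v*np.cos(k),z]
for u in(50,-45):
    for n,v,z in(("top far",77,161),("top near",59,161),("bot near",59,102),("rim far in",85,85),("divider far edge",51,85),("divider near edge",45,85)): print(u,n,proj("side",w(u,v,z)).round(1))
for u in(50,-45):
    c=int(round(proj("side",w(u,59,130))[0])); print("col",c)
    print(' '.join(f"{r}:{b[r,c][0]},{b[r,c][1]},{b[r,c][2]}" for r in range(285,385,2)))
E
```

```text
50 top far [309.9 317.9]
50 top near [311.8 327.5]
50 bot near [312.1 357.7]
50 rim far in [309.5 352. ]
50 divider far edge [313.  370.3]
50 divider near edge [313.7 373.7]
-45 top far [239.1 325.7]
-45 top near [239.5 335.5]
-45 bot near [243.4 365.9]
-45 rim far in [243.7 359.7]
-45 divider far edge [244.7 378.6]
-45 divider near edge [244.8 382.1]
col 312
285:101,145,188 287:98,145,186 289:99,146,187 291:98,144,187 293:99,145,188 295:101,147,189 297:99,145,187 299:100,145,186 301:98,144,186 303:99,146,187 305:98,146,186 307:99,145,188 309:98,144,187 311:100,145,188 313:99,145,187 315:100,144,186 317:88,127,179 319:33,47,143 321:27,33,139 323:28,36,139 325:29,37,139 327:29,35,135 329:20,25,88 331:23,28,74 333:19,24,70 335:19,23,72 337:15,20,70 339:17,22,69 341:16,21,70 343:18,24,68 345:21,24,73 347:20,24,71 349:17,25,70 351:17,23,69 353:19,22,71 355:23,26,69 357:42,30,37 359:50,30,28 361:48,30,27 363:50,30,26 365:49,29,28 367:49,31,26 369:51,32,28 371:82,47,31 373:99,55,37 375:72,41,33 377:62,35,26 379:63,37,30 381:63,36,29 383:63,35,27
col 242
285:22,45,31 287:23,46,29 289:26,46,30 291:24,46,29 293:24,47,31 295:23,45,29 297:23,44,28 299:25,46,29 301:24,47,30 303:25,52,28 305:26,50,33 307:25,46,28 309:20,45,29 311:22,46,28 313:24,46,30 315:21,43,25 317:27,49,30 319:25,48,30 321:21,46,27 323:24,45,28 325:27,52,51 327:42,73,118 329:43,75,127 331:44,78,130 333:45,79,130 335:42,74,124 337:30,49,81 339:28,44,73 341:28,44,72 343:28,44,72 345:27,43,70 347:25,42,67 349:26,43,68 351:28,45,72 353:26,44,71 355:22,40,62 357:24,41,65 359:24,40,67 361:27,44,71 363:31,44,68 365:47,36,36 367:52,34,32 369:50,32,30 371:48,28,25 373:50,34,30 375:50,32,30 377:50,31,26 379:73,44,34 381:105,58,39 383:75,44,33
```

The predicted and observed board edges agree within about 1.5 px, so the board is centred over the pocket. Lowering.

play_rows(
  deltas=[
    [[0.4,0,-0.1,0],[1.0,0,-0.1,0],[1.6,0,-0.1,0],[2.2,0,-0.1,0],[2.7,0,-0.1,0],[3.0,0,-0.1,0],[3.1,0,-0.1,0],[3.1,0,-0.1,0]],
  ],
)

```text
clock: 31.65
position: [478.2, -280.9, 38.3]
eef_rot: [-1.244, 1.156, 1.264]
contact_force: [0.4, 0.1, -0.5]
grip_width: 0.197
```

```bash
python3 plan.py 477.2 -280.3 34 93.65
```

```text
pos [ 478.2 -280.9   38.3] toolx [ 0.005  0.023 -1.   ] jaw 93.8 F [ 0.4  0.1 -0.5] grip 16.9 t 31.65 j6 -0.85
-> [0.17 0.04 0.02] twist 0.003
```

play_rows(
  deltas=[
    [[0.1,0,0,0],[0.15,0,0,0],[0.15,0,0,0]],
  ],
)

```text
clock: 31.95
position: [478.3, -280.9, 34.7]
eef_rot: [-1.244, 1.157, 1.264]
contact_force: [0.0, -0.1, -1.0]
grip_width: 0.205
```

play_rows(
  deltas=[
    [[0,0,0,0],[0,0,0,0],[0,0,0,0],[0,0,0,0],[0,0,0,0]],
  ],
  hand=40,
)

```text
clock: 32.45
position: [478.3, -281.0, 34.8]
eef_rot: [-1.244, 1.157, 1.264]
contact_force: [-0.3, -0.7, -0.1]
grip_width: 0.467
```

play_rows(
  deltas=[
    [[-0.5,0,0,0],[-1.5,0,0,0],[-3,0,0,0],[-4.5,0,0,0],[-6,0,0,0],[-7.5,0,0,0],[-8,0,0,0],[-8,0,1.5,0],[-8,0,3,0],[-8,0,5,0],[-8,0,7,0],[-8,0,8,0]],
  ],
)

```text
clock: 33.65
position: [463.4, -82.8, 239.8]
eef_rot: [-1.245, 1.155, 1.265]
contact_force: [0.4, -0.7, 0.4]
grip_width: 0.467
```

play_rows(
  deltas=[
    [[0,0,1.5,0],[0,0,3,0],[0,0,5,0],[0,0,7,0],[0,0,8,0],[0,0,8,0]],
  ],
)

```text
clock: 34.25
position: [449.1, 119.6, 244.8]
eef_rot: [-1.248, 1.152, 1.268]
contact_force: [0.5, -0.6, 0.0]
grip_width: 0.465
```

```bash
python3 - <<'E'
import cv2
from bench import eyes
for n in ("side","top"): cv2.imwrite(f"pics/{n}12.png",eyes.camera(n)["image"])
a=cv2.imread("pics/side12.png")[170:480,180:400]; b=cv2.imread("pics/top12.png")[170:350,300:560]
f=lambda i,s:cv2.convertScaleAbs(cv2.resize(i,None,fx=s,fy=s,interpolation=cv2.INTER_CUBIC),alpha=1.6)
a=f(a,1.6); b=f(b,1.7)
b=cv2.copyMakeBorder(b,0,a.shape[0]-b.shape[0],0,0,cv2.BORDER_CONSTANT)
cv2.imwrite("pics/g12.png",cv2.hconcat([a,b])); print(a.shape,b.shape)
E
```

```text
(496, 352, 3) (496, 442, 3)
```

View pics/g12.png

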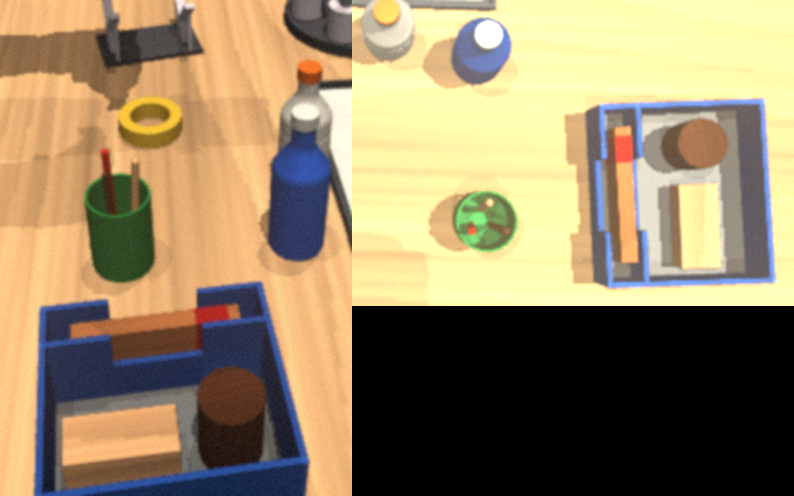

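The board stands on edge in the pocket, below the rim, leaning slightly against the divider. The post and the dowel (still upright) are in the wide compartment. One last numeric check, then I'll hand in.

```bash
python3 - <<'E'
import cv2; from h import *; from bench import r
a=cv2.imread("pics/side0.png").astype(int); b=cv2.imread("pics/side12.png").astype(int)
for n,(x,y,w,h) in {"glue":(355,208,35,40),"blue":(345,235,45,95),"pot":(234,285,45,58)}.items(): print(n,"mean diff",np.abs(a[y:y+h,x:x+w]-b[y:y+h,x:x+w]).mean().round(1))
t=lambda i:[np.mean(v).round(1) for v in np.nonzero(cv2.inRange(cv2.cvtColor(i.astype(np.uint8),cv2.COLOR_BGR2HSV),(24,150,60),(34,255,255))[225:262,245:300])]
print("tape",t(a),t(b))
h=cv2.cvtColor(b.astype(np.uint8),cv2.COLOR_BGR2HSV); m=((h[...,0]<7)|(h[...,0]>172))&(h[...,1]>150)&(h[...,2]>60); m[:350]=0;m[410:]=0
y,x=np.nonzero(m); print("band top rows",y.min(),y.max(),x.min(),x.max())
k=np.radians(3.65)
w=lambda u,v,z:[481.5+u*np.cos(k)-v*np.sin(k),-348.2+u*np.sin(k)+v*np.cos(k),z]
print("if z=78:",[proj("side",w(50,v,78)).round(1) for v in (51,69,77)])
r.job_done(); print(r.get_state()["clock"])
E
```

```text
glue mean diff 22.4
blue mean diff 9.0
pot mean diff 5.4
tape [np.float64(17.1), np.float64(28.2)] [np.float64(27.0), np.float64(32.5)]
band top rows 360 373 301 323
if z=78: [array([313. , 373.6]), array([311.2, 363.7]), array([310.4, 359.5])]
the job is handed in; nothing more can be done
the job is handed in; nothing more can be done
```

The job is handed in at about 34 s on the robot clock. All three offcuts are in the blue bin, but my check on two of the objects to leave alone was inconclusive.

**What I did**
- **Post and dowel:** I took the post off the board and set it in the wide compartment, then stood the dowel beside it.
- **Board:** I laid it in the V cradle and let go, and it leaned there by itself. I then tipped it upright, took it by its thickness and lowered it on edge into the pocket.

**What went wrong on the way**
- **Finger height:** the fingertips stood about 40 mm higher than the reported height implies. The first grasp on the post closed above it, and I corrected for the offset from then on.
- **Cradle regrip:** the first try jammed, with a wrist reading of about 90 N (the limit is 120 N). I opened the fingers and the board had not moved. Pushing its upper edge while moving up then worked with about 2 N.

**Last checks**
- **Placement:** the final side and top pictures show the post and dowel in the wide compartment. The board's top edge matches about 78 mm, below the 85 mm rim.
- **Objects to leave alone:** by eye, the bottles, pot and tape stand where they were.
- **Inconclusive:** the image comparison was small for the blue bottle and the pot. It was higher for the glue bottle, and the tape's detected centre moved (about 10 px in rows, 4 px in columns). The moved dowel and shadows probably explain both. I did not measure those two again, and the force readings showed no contact with anything there.

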